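# Let up the spring lid of the spoon case at the plating pass

### The job

Open the wide case of tasting spoons: press its button catch and, as the spring lid jumps, keep the fingers over its front edge to steady it, letting it rise gently under the hand instead of flying up. Finish with its lid standing open by itself and the hand clear of it; leave the small square case shut.

Things in the scene. Friction and masses are not known exactly. Their poses are not given: they have to be found in the camera images.
- case: Wide spoon case, fixed: black box, dark wooden lid, 110 mm deep (x), 180 wide (y). Origin: centre of underside; z up; front (button side) is -x. Rim 50 mm high, top of shut lid 56. Hinge line along y at x=+55, z=50 mm; the front edge rises and swings back to +x. A notch 18 mm wide, 20 deep in the middle of the lid's front edge holds the button; the front edge is flush with the box.
- case_button_top (a point): Top centre of the wide case's button: upright steel plunger, 13 mm diameter, 9 mm behind the front edge, top 64 mm high. Goes straight down 6 mm (1.2 to 3 N), freeing the lid at 2 to 4 mm. Fully down it is still 2 mm above the lid, so shut fingertips, wider than the notch and pressing on the button or a few mm behind, also cover the lid's edge and catch it as it jumps.
- case_lid (a joint): Opening angle (rad) of the wide case's lid, 0 shut. Once free, a spring drives it up (about 2.5 N at the front edge, weaker further up) and holds it at about 1.27 rad. Left free it flies up at over 4 rad/s; let go beyond 0.85 rad (50 degrees) it rises gently by itself. A good rate under the hand is 1 rad/s, some 0.1 m/s at the front edge.
- small_button_top (a point): Top centre of the same kind of button on the other, small square case (90 by 90 mm, same height and materials) that stands beside the wide one. Not to be pressed.
- small_lid (a joint): Opening angle (rad) of the small square case's lid, 0 shut. It stays shut.

How it is judged:
By the outcome, as a careful person would: the job done as asked, in the order asked, and still so for the second after the job is handed in, with the robot touching nothing.
It also fails if it takes over 38 s, if anything falls off the work surface, if the arm or the gripper's body presses on something with over 40 N, if the wrist force passes 120 N, or if a joint passes its speed limit or range.

### The arm

A 6-joint arm with a two-finger parallel gripper is mounted at the origin on the work surface. World frame = base frame: x ahead of the robot, y to its left, z up, the work surface at z = 0. Lengths are in m, angles in degrees, forces in N, time in s.
With the tool pointing down it reaches from about 0.35 to 0.875 m from the base axis. Payload 4.2 kg.
Tool frame: the origin (TCP) lies on the centre line of the jaws, within the pads' length; the fingertips stand 11 mm ahead of it and the grasp point (between the pads) lies 8 mm behind it; z points along the fingers, y is the line along which they close (so a half turn about z gives the same grasp; the last joint's range is limited). The gripper opens to 87 mm and grips with 3 to 60 N. Pads are 19 mm wide; open, the fingers measure 117 mm over their backs; the gripper's body (75 mm by 190 mm) begins 51 mm behind the grasp point.
Start: joints at [-50.042, 22.042, 0.453, 0, -68.411, -14.817], TCP at [0.266, -0.566, 0.201] pointing down, gripper open.
Joint ranges: [-179.83, 179.83], [-69.29, 118.12], [-61.27, 80.66], [-181.25, 117.63], [-171.15, -9.14], [-177.46, 177.46]. Speed limits (degrees/s): [159.86, 159.86, 180, 180, 180, 180].

### API

Orientations are given as a 3x3 rotation matrix whose columns are the frame's x, y, z axes.
In Python, from station import r gives the robot as it stands.
- The arm moves only by the tool servo_tool, never from a script. Its argument "commands" is a list that holds one entry, the list of rows, each a list of 7 numbers: the closure, from 0 (fully open) to 1 (shut), then the shift along the tool's x, y, z in mm, then the turn, a rotation vector about the tool's x, y, z in rad. In form: [[[claw, x, y, z, ax, ay, az], ...]]. A call has exactly 5 rows; each row is the pose to reach, as a shift and turn from the pose commanded when the call began, along the tool's axes at that moment; what a row does not reach only later rows make up. A row lasts 1/10 s, in which the tool goes at most 50 mm and 8.59 degrees, less where a joint would pass 70% of its speed; a pose out of reach is approached as far as the arm can. A call with a gripper value outside its range is refused whole. The fingers move at their own pace and stop on an object; the grip force is fixed at half the most. Time passes only in rows, so rows that repeat a pose let the fingers close, or fill a call up. It gives the time, the measured TCP pose, the force, the opening and the grip force at its end, in the units of the state.
- r.sense(): the state, without advancing time (a new reading comes with each control period).
- r.capture(name): name is "side" or "top" or "wrist"; returns a dict with "pixels" (384x512x3 uint8, red, green, blue), "camera_matrix" (3x3 intrinsics, pixels), "dist" ([k1, k2, p1, p2, k3] as OpenCV has them; the pictures are not rectified), "R" (3x3) and "t" (3): a world point X has camera coordinates R X + t. Camera axes: x right, y down, z forward; pixel columns grow to the right and rows downward; lengths in m; the calibration is good to about 2 mm. A picture is of the moment at which its call begins. There is no depth.
- r.finish_job(): hands the job in; it is judged then, once.
The state is a dict: "time_s": time; "joints": joint angles; "joint_velocities": joint speeds; "effort": joint torques, N m; "tcp_pos": TCP position; "ee_rot": TCP orientation; "wrist_force": force on the tool from outside, world axes, zero at the start; "moment": the same for the moment, N m; "gripper_width": opening from 0.0 (shut) to 1.0 (fully open); "gripper_force": force on a finger pad.
Only numpy, scipy, OpenCV 4.12 (cv2) and the standard library are available. Lean on these libraries where they do the work, as an engineer would, in place of code of your own. Each camera call takes 0.05 s, during which the arm holds its last target. There are 200 camera calls.

## Working session

There is one attempt and no reset: what is moved stays moved. The work goes in short steps, Python scripts to look and compute and a tool call to move; the robot and the scene stay as the last step left them, time stands still between calls to the robot, and variables do not carry over. Pictures are saved under pics/ and viewed, at most 10 in all, crops included, and the job is handed in when it is done.

Besides the shell and the picture viewer there is one more tool, called after "Call:" as name(argument=value, ...), one argument or row to a line, values as JSON. servo_tool: Moves the arm, as the interface text tells. Its arguments: {"type":"object","properties":{"commands":{"type":"array","items":{"type":"array","items":{"type":"array","items":{"type":"number"}}}}},"required":["commands"]}

```bash
mkdir -p pics
python3 - <<'E'
from station import r
import cv2,numpy as np
s=r.sense();print(s['time_s'],s['tcp_pos'],s['ee_rot'],s['gripper_width'])
for n in("top","side"):
    c=r.capture(n);cv2.imwrite(f"pics/{n}0.png",c["pixels"][:,:,::-1]);np.savez(f"{n}0.npz",**c)
    print(n,c["R"],c["t"],-np.array(c["R"]).T@c["t"])
E
```

```text
0.0 [ 0.26527341 -0.56519056  0.19976605] [[-9.05330750e-01 -4.24706106e-01 -9.78631080e-04]
 [-4.24707228e-01  9.05328707e-01  1.92431913e-03]
 [ 6.87127266e-05  2.15777697e-03 -9.99997670e-01]] 0.997398762376558
top [[ 0.13164789 -0.9912913   0.00322326]
 [-0.96891467 -0.12936186 -0.21087883]
 [ 0.20945932  0.02463869 -0.9775069 ]] [-0.03702584  0.54525664  0.74946782] [0.37619851 0.01536611 0.84771238]
side [[-0.93011498 -0.36711102  0.01075334]
 [-0.27892486  0.68703231 -0.67096015]
 [ 0.23892897 -0.62706946 -0.74141543]] [0.52560368 0.17225017 0.5799531 ] [0.39834912 0.43828434 0.53990718]
```

View pics/top0.png

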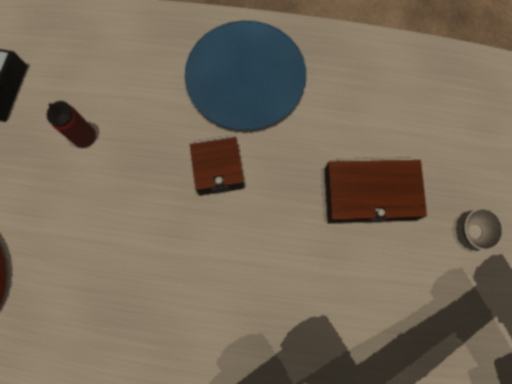

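View pics/side0.png

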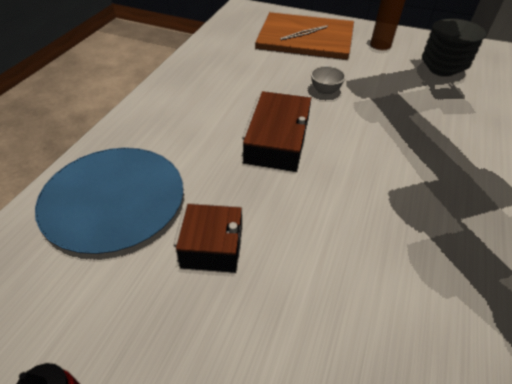

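The top view shows the wide case with lid corners near (328,162), (420,160), (425,218), (329,221) and its button at (380,211). The small case's button is at (219,180). In the side view the wide button is at (301,119) and the small one at (233,226).

```bash
cat > h.py <<'E'
import cv2,numpy as np
def ray(c,p):
    u=cv2.undistortPoints(np.float64([[p]]),np.array(c["camera_matrix"]),np.array(c["dist"]))[0,0]
    R=np.array(c["R"]);return -R.T@c["t"],R.T@np.array([u[0],u[1],1])
def onz(c,p,z):
    o,d=ray(c,p);return o+d*(z-o[2])/d[2]
def tri(c1,p1,c2,p2):
    o1,d1=ray(c1,p1);o2,d2=ray(c2,p2);k=np.linalg.lstsq(np.c_[d1,-d2],o2-o1,rcond=None)[0]
    a,b=o1+k[0]*d1,o2+k[1]*d2;return (a+b)/2,np.linalg.norm(a-b)
E
python3 - <<'E'
from h import *
C={n:np.load(n+"0.npz") for n in("top","side")}
seeds={"top":(360,185),"side":(278,120)}; bs={"top":[(380,211),(219,180)],"side":[(301,119),(233,226)]}
B={}
for n,c in C.items():
    im=c["pixels"].astype(int); m=((im[...,0]>im[...,2]*1.7+10)&(im[...,0]>45)).astype(np.uint8)
    m=cv2.morphologyEx(m,cv2.MORPH_OPEN,np.ones((3,3)))
    _,l=cv2.connectedComponents(m); k=(l==l[seeds[n][1],seeds[n][0]]).astype(np.uint8)
    ct=max(cv2.findContours(k,0,2)[0],key=cv2.contourArea)
    P=np.float32([onz(c,p[0],.056)[:2] for p in ct.astype(float)])*1000
    q=cv2.minAreaRect(P);print(n,q,cv2.boxPoints(q).round(1).tolist())
    B[n]=[]
    for u,v in bs[n]:
        w=im[v-7:v+8,u-7:u+8]; g=((w.min(2)>85)&(w.max(2)-w.min(2)<50))
        y,x=np.nonzero(g); p=(u-7+x.mean(),v-7+y.mean()); B[n].append(p); print(n,p,g.sum(),onz(c,p,.064)*1000)
for i in(0,1): print(tri(C["top"],B["top"][i],C["side"],B["side"][i]))
E
```

```text
top ((583.8319091796875, -192.76226806640625), (110.01573181152344, 179.0773468017578), 9.20496654510498) [[515.2000122070312, -113.19999694824219], [543.9000244140625, -289.8999938964844], [652.5, -272.29998779296875], [623.7999877929688, -95.5999984741211]]
top (np.float64(380.25), np.float64(211.46875)) 32 [ 539.9453478  -199.08299591   64.        ]
top (np.float64(218.33333333333334), np.float64(179.8)) 30 [559.43411116 101.20457728  64.        ]
side ((583.00048828125, -190.6953125), (109.9769058227539, 179.51327514648438), 9.276562690734863) [[514.2999877929688, -111.0], [543.2000122070312, -288.1000061035156], [651.7000122070312, -270.3999938964844], [622.7999877929688, -93.19999694824219]]
side (np.float64(304.0967741935484), np.float64(120.19354838709677)) 31 [ 531.53824259 -194.86909906   64.        ]
side (np.float64(232.6304347826087), np.float64(225.1086956521739)) 46 [558.09716077 101.52508707  64.        ]
(array([ 0.53658796, -0.20005925,  0.06064573]), np.float64(0.007963372090080145))
(array([0.55890617, 0.10116432, 0.06353309]), np.float64(0.0012499012430489064))
```

Call:
servo_tool(
  commands=[
    [[1,-40,21,0,0,0,0.055],[1,-80,43,0,0,0,0.11],[1,-120,64,0,0,0,0.165],[1,-160,86,0,0,0,0.22],[1,-200,107,0,0,0,0.277]],
  ],
)

```text
time_s: 0.6
tcp_pos: [0.4016, -0.3822, 0.2005]
ee_rot: [[-0.987, -0.158, -0.001], [-0.158, 0.987, 0.001], [0.0, 0.001, -1.0]]
wrist_force: [1.0, -0.3, -0.4]
gripper_width: 0.629
gripper_force: 0.0
```

```bash
cat > st.py <<'E'
from station import r
import numpy as np
s=r.sense();p=np.array(s['tcp_pos'])*1000;a=np.radians(9.24);ex=np.array([np.cos(a),np.sin(a),0]);ey=np.array([-np.sin(a),np.cos(a),0])
d=p-[583.4,-191.7,0]
print("t",s['time_s'],"tcp",p.round(1),"case x,y, tip z",(d@ex).round(1),(d@ey).round(1),(p[2]-11).round(1),"F",np.round(s['wrist_force'],1),"w",s['gripper_width'])
print("rot in case axes",np.round(np.array([ex,ey,[0,0,1]])@np.array(s['ee_rot']),3).tolist())
E
python3 st.py
```

```text
t 0.6 tcp [ 401.6 -382.2  200.5] case x,y, tip z -210.0 -158.8 189.5 F [ 1.  -0.3 -0.4] w 0.6292588110871863
rot in case axes [[-1.0, 0.002, -0.0], [0.002, 1.0, 0.001], [0.0, 0.001, -1.0]]
```

Call:
servo_tool(
  commands=[
    [[1,-33,32,0,0,0,0],[1,-66,64,0,0,0,0],[1,-99,96,0,0,0,0],[1,-132,128,0,0,0,0],[1,-165,159,0,0,0,0]],
  ],
)

```text
time_s: 1.1
tcp_pos: [0.5389, -0.1986, 0.2006]
ee_rot: [[-0.987, -0.161, -0.001], [-0.161, 0.987, 0.0], [0.001, 0.0, -1.0]]
wrist_force: [0.8, -0.6, 0.6]
gripper_width: 0.174
gripper_force: 0.0
```

Call:
servo_tool(
  commands=[
    [[1,0,0,20,0,0,0],[1,0,0,40,0,0,0],[1,0,0,60,0,0,0],[1,0,0,80,0,0,0],[1,0,0,80,0,0,0]],
  ],
)

```text
time_s: 1.6
tcp_pos: [0.5358, -0.1998, 0.1175]
ee_rot: [[-0.987, -0.161, -0.007], [-0.161, 0.987, 0.002], [0.007, 0.003, -1.0]]
wrist_force: [-0.1, -0.3, 0.5]
gripper_width: 0.008
gripper_force: 0.0
```

```bash
python3 st.py
python3 - <<'E'
from station import r
import cv2
a=r.capture("top")["pixels"][120:260,280:500];b=r.capture("side")["pixels"][40:180,210:430]
cv2.imwrite("pics/a1.png",cv2.resize(cv2.vconcat([a,b]),None,fx=2.1,fy=2.1,interpolation=2)[:,:,::-1])
E
```

```text
t 1.6 tcp [ 535.8 -199.8  117.5] case x,y, tip z -48.3 -0.4 106.5 F [-0.1 -0.3  0.5] w 0.008249089118537825
rot in case axes [[-1.0, 0.0, -0.007], [0.0, 1.0, 0.003], [0.007, 0.003, -1.0]]
```

View pics/a1.png

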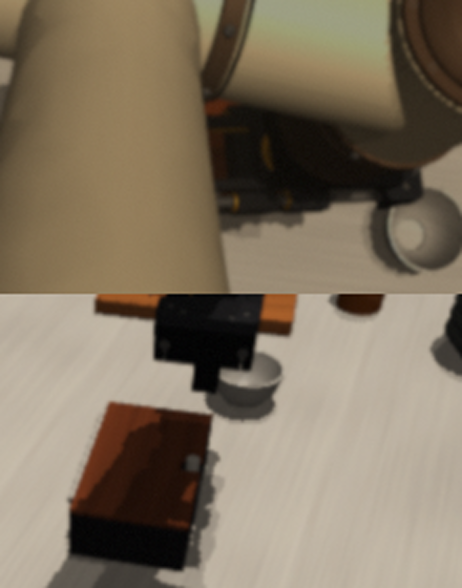

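The crop shows the shut fingers just above the wide case's button (about (193,463) in the crop) and the lid still shut. Next I lower slowly to just above the button and let it settle.

Call:
servo_tool(
  commands=[
    [[1,0,0,12,0,0,0],[1,0,0,24,0,0,0],[1,0,0,36,0,0,0],[1,0,0,36,0,0,0],[1,0,0,36,0,0,0]],
  ],
)

```text
time_s: 2.2
tcp_pos: [0.5382, -0.2005, 0.0844]
ee_rot: [[-0.987, -0.161, -0.001], [-0.161, 0.987, -0.0], [0.001, 0.0, -1.0]]
wrist_force: [-0.8, 0.1, -0.5]
gripper_width: 0.003
gripper_force: 0.0
```

```bash
python3 st.py
python3 - <<'E'
from station import r
import cv2
b=r.capture("side")["pixels"][60:180,220:350]
c=r.capture("wrist")["pixels"]
cv2.imwrite("pics/a2.png",cv2.hconcat([cv2.resize(b,(416,384),interpolation=2),cv2.resize(c,(384,384))])[:,:,::-1])
E
```

```text
t 2.2 tcp [ 538.2 -200.5   84.4] case x,y, tip z -46.0 -1.4 73.4 F [-0.8  0.1 -0.5] w 0.0034927698589184196
rot in case axes [[-1.0, -0.001, -0.001], [-0.001, 1.0, 0.0], [0.001, 0.0, -1.0]]
```

View pics/a2.png

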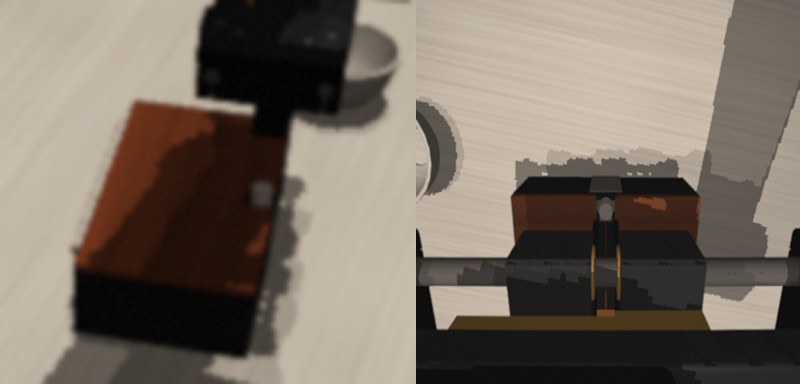

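```bash
python3 - <<'E'
from h import *
def pr(c,X): return cv2.projectPoints(np.float64([X]),cv2.Rodrigues(np.array(c["R"]))[0],np.array(c["t"]),np.array(c["camera_matrix"]),np.array(c["dist"]))[0].ravel().round(1)
c=np.load("side0.npz")
f=lambda p:((p-[220,60])*3.2).round()
for X in([.538,-.199,.064],[.538,-.2005,.0734],[.538,-.2005,.1434]): p=pr(c,X);print(p,f(p))
a=np.radians(9.24);R=np.array([[np.cos(a),-np.sin(a)],[np.sin(a),np.cos(a)]])
for x in(-9.5,9.5):
  for y in(-15,15):
    q=[538,-200.5]+R@[x,y];p=pr(c,[q[0]/1e3,q[1]/1e3,.0734]);print(x,y,f(p))
E
python3 - <<'E'
from station import r
w=r.capture("wrist")
from h import *
def pr(c,X): return cv2.projectPoints(np.float64([X]),cv2.Rodrigues(np.array(c["R"]))[0],np.array(c["t"]),np.array(c["camera_matrix"]),np.array(c["dist"]))[0].ravel().round(1)
print("cam",-np.array(w["R"]).T@w["t"])
for X in([.538,-.199,.064],[.538,-.2005,.0734],[.5288,-.199,.056]): p=pr(w,X);print(p,p*[.75,1]+[416,0])
cv2.imwrite("pics/w.png",w["pixels"][:,:,::-1])
E
```

```text
[301.6 118.3] [261. 187.]
[302.3 114. ] [263. 173.]
[306.4  82.5] [276.  72.]
-9.5 -15 [282. 161.]
-9.5 15 [276. 189.]
9.5 -15 [252. 157.]
9.5 15 [245. 185.]
cam [ 0.46335771 -0.21316854  0.26991233]
[255.3 210.3] [607.475 210.3  ]
[253.2 214.9] [605.9 214.9]
[257.3 194.3] [608.975 194.3  ]
```

View pics/w.png

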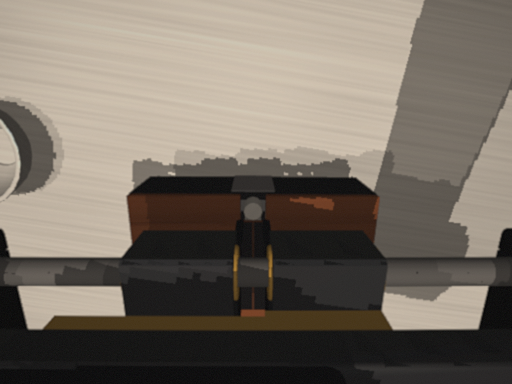

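The wrist view shows the button at (253,210), right where it was predicted, and the fingers below it along column 253. In the side view the fingertip seems to end higher than predicted, so I check it by differencing against the first picture.

Run:
```python
from station import r
import cv2,numpy as np
b=r.capture("side")["pixels"][80:150,265:345];a=np.load("side0.npz")["pixels"][80:150,265:345]
f=lambda x:cv2.resize(x,None,fx=4.9,fy=4.9,interpolation=cv2.INTER_NEAREST)
g=lambda x:np.clip(x.astype(int)*2,0,255).astype(np.uint8)
cv2.imwrite("pics/d.png",cv2.hconcat([f(g(a)),f(g(b))])[:,:,::-1])
for v in range(90,126,2): print(v,b[v-80,302-265],a[v-80,302-265])
```

```text
90 [5 4 4] [168 158 143]
92 [4 6 4] [167 157 140]
94 [4 4 4] [168 158 143]
96 [4 4 4] [118  90  74]
98 [5 5 5] [84 40 21]
100 [5 3 4] [82 38 18]
102 [24 13  8] [84 39 19]
104 [32 17  9] [84 39 19]
106 [33 16  8] [86 40 20]
108 [34 17  9] [87 39 20]
110 [35 17 10] [88 41 20]
112 [36 18 10] [88 41 20]
114 [36 17  9] [92 43 22]
116 [47 35 28] [126  95  77]
118 [70 65 59] [172 160 145]
120 [69 65 59] [118 111 100]
122 [66 62 56] [65 61 55]
124 [52 42 35] [82 53 39]
```

View pics/d.png

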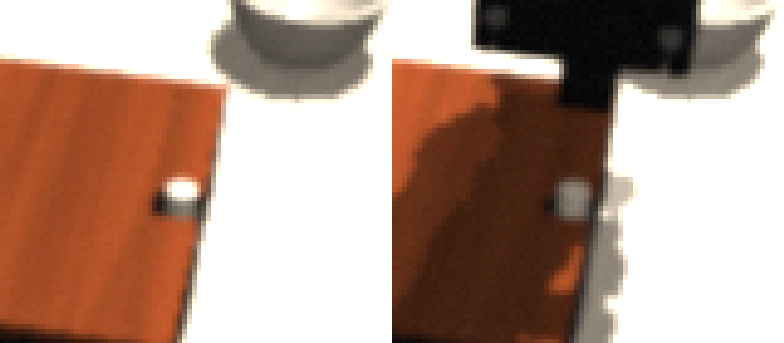

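The fingertip ends at about (305,101) in the side image. That is on the predicted axis but about 27 mm higher than the stated tip length implies. I'll lower in small steps, watching the force and the picture.

Call:
servo_tool(
  commands=[
    [[1,-1,1,2,0,0,0],[1,-2,1,4,0,0,0],[1,-2,1,6,0,0,0],[1,-2,1,6,0,0,0],[1,-2,1,6,0,0,0]],
  ],
)

```text
time_s: 2.9
tcp_pos: [0.5401, -0.1991, 0.0787]
ee_rot: [[-0.987, -0.161, -0.0], [-0.161, 0.987, -0.0], [0.0, 0.0, -1.0]]
wrist_force: [0.4, 0.2, -0.4]
gripper_width: 0.005
gripper_force: 0.0
```

```bash
cat > tip.py <<'E'
from station import r
import numpy as np
im=r.capture("side")["pixels"].astype(int)
col=im[80:135,303:308].mean(1)
v=next(i for i in range(55) if col[i].max()>15)+80
b=im[105:135,290:315]; print("fingertip row",v,"col sample",[int(x) for x in col[::3].max(1)])
E
python3 st.py; python3 tip.py
```

```text
t 2.9 tcp [ 540.1 -199.1   78.7] case x,y, tip z -43.9 -0.4 67.7 F [ 0.4  0.2 -0.4] w 0.005206949450824365
rot in case axes [[-1.0, -0.001, -0.0], [-0.001, 1.0, 0.0], [0.0, 0.0, -1.0]]
fingertip row 106 col sample [11, 5, 5, 4, 4, 4, 5, 4, 6, 35, 37, 37, 38, 49, 43, 47, 44, 53, 53]
```

Call:
servo_tool(
  commands=[
    [[1,0,0,1,0,0,0],[1,0,0,2,0,0,0],[1,0,0,3,0,0,0],[1,0,0,4,0,0,0],[1,0,0,4,0,0,0]],
  ],
)

```text
time_s: 3.45
tcp_pos: [0.54, -0.1991, 0.0746]
ee_rot: [[-0.987, -0.161, -0.0], [-0.161, 0.987, 0.0], [0.0, 0.0, -1.0]]
wrist_force: [-0.1, -1.1, 0.3]
gripper_width: 0.005
gripper_force: 0.0
```

```bash
python3 st.py; python3 tip.py
```

```text
t 3.45 tcp [ 540.  -199.1   74.6] case x,y, tip z -44.0 -0.3 63.6 F [-0.1 -1.1  0.3] w 0.004525856637706479
rot in case axes [[-1.0, -0.0, -0.0], [-0.0, 1.0, 0.0], [0.0, 0.0, -1.0]]
fingertip row 107 col sample [13, 10, 4, 4, 4, 4, 5, 5, 5, 18, 37, 37, 38, 49, 44, 50, 45, 54, 54]
```

The tip is still clearly above the button in the image (row 107, against about 116 for the button) and there is no contact force. Continuing down in small steps.

Call:
servo_tool(
  commands=[
    [[1,0,0,1.5,0,0,0],[1,0,0,3,0,0,0],[1,0,0,4.5,0,0,0],[1,0,0,4.5,0,0,0],[1,0,0,4.5,0,0,0]],
  ],
)

```text
time_s: 4.0
tcp_pos: [0.5401, -0.1991, 0.0703]
ee_rot: [[-0.987, -0.161, -0.0], [-0.161, 0.987, 0.0], [0.0, 0.0, -1.0]]
wrist_force: [-0.8, 0.2, -0.4]
gripper_width: 0.003
gripper_force: 0.0
```

```bash
python3 st.py; python3 tip.py
python3 - <<'E'
from station import r
import cv2,numpy as np
b=r.capture("side")["pixels"][80:150,265:345]
w=r.capture("wrist")["pixels"][170:250,200:310]
f=lambda x:cv2.resize(np.clip(x.astype(int)*3,0,255).astype(np.uint8),(400,350),interpolation=0)
cv2.imwrite("pics/e.png",cv2.hconcat([f(b),f(w)])[:,:,::-1])
E
```

```text
t 4.0 tcp [ 540.1 -199.1   70.3] case x,y, tip z -43.9 -0.4 59.3 F [-0.8  0.2 -0.4] w 0.002544871659050701
rot in case axes [[-1.0, -0.001, -0.0], [-0.001, 1.0, 0.0], [0.0, 0.0, -1.0]]
fingertip row 80 col sample [21, 11, 10, 5, 4, 4, 4, 4, 5, 5, 32, 38, 38, 49, 45, 43, 44, 53, 54]
```

View pics/e.png

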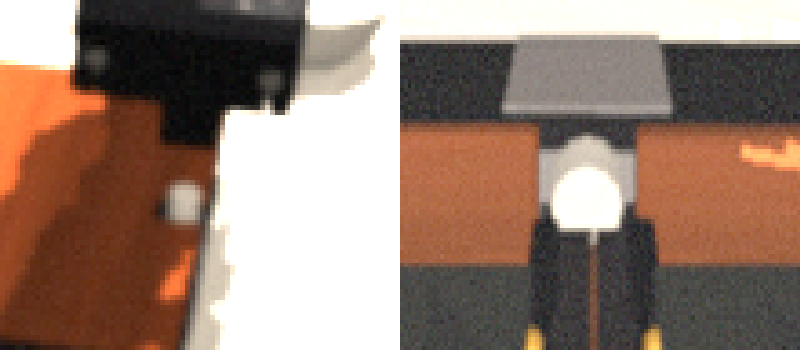

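The side crop shows a clear gap between the fingertip (185,140) and the button (185,200). The wrist crop shows the fingers centred on the button. So the real tip is higher than stated, and I measure it from both views.

Run:
```python
from station import r
from h import *
w=r.capture("wrist");s=r.capture("side")
p=np.array(r.sense()["tcp_pos"])*1e3
a=np.radians(9.24);ex=np.array([np.cos(a),np.sin(a)]);ey=np.array([-ex[1],ex[0]])
def pr(c,X): return cv2.projectPoints(np.float64([X])/1e3,cv2.Rodrigues(np.array(c["R"]))[0],np.array(c["t"]),np.array(c["camera_matrix"]),np.array(c["dist"]))[0].ravel().round(1)
for z in(59,70,75,80,85,90):
    print(z,"wrist front L/R",[pr(w,[*(p[:2]-9.5*ex+k*ey),z]) for k in(11,-11)],"side near L/R",[pr(s,[*(p[:2]+k*ex+11*ey),z]) for k in(9.5,-9.5)])
# wrist rows: dark finger edge columns
g=w["pixels"].astype(int).max(2); print([(v,np.array2string(g[v,232:275:3])) for v in range(204,232,3)])
h=s["pixels"].astype(int).max(2); print([(v,np.array2string(h[v,294:312:2])) for v in range(102,118,1)])
```

```text
59 wrist front L/R [array([269.8, 202.6]), array([236.2, 202.6])] side near L/R [array([294.8, 122.7]), array([304.3, 124. ])]
70 wrist front L/R [array([270.7, 208.4]), array([235.3, 208.3])] side near L/R [array([295.3, 118.1]), array([304.9, 119.5])]
75 wrist front L/R [array([271.2, 211.2]), array([234.9, 211.2])] side near L/R [array([295.6, 116.1]), array([305.2, 117.4])]
80 wrist front L/R [array([271.7, 214.1]), array([234.4, 214.1])] side near L/R [array([295.8, 113.9]), array([305.5, 115.3])]
85 wrist front L/R [array([272.2, 217.2]), array([233.9, 217.2])] side near L/R [array([296. , 111.8]), array([305.8, 113.1])]
90 wrist front L/R [array([272.7, 220.5]), array([233.4, 220.5])] side near L/R [array([296.3, 109.7]), array([306.1, 111. ])]
[(204, '[62 61 50 50 60 72 72 73 71 45 43 58 65 63 64]'), (207, '[61 62 60 62 67 70 76 74 70 67 64 58 63 63 62]'), (210, '[61 61 61 62 77 98 99 98 94 66 63 57 62 62 61]'), (213, '[61 60 60 66 99 98 97 99 97 90 65 56 60 61 60]'), (216, '[ 60  60  50  71  98  98  98  97  97 100  37  54  60  61  61]'), (219, '[57 59 37 41 99 98 96 98 98 93
[... 298 characters left out ...]
 31  5  5  5  3  3 14 97]'), (104, '[ 37  31   7   4   5   4   4  17 110]'), (105, '[ 36  29   6   3   5   4   5  21 122]'), (106, '[ 37  29   4   5   6   6   5  26 141]'), (107, '[ 37  30   7   5   4   6   6  28 152]'), (108, '[ 34  31  17  14  11  10   8  34 170]'), (109, '[ 35  34  29  26  25  23  18  41 176]'), (110, '[ 37  37  33  32  32  34  32  48 178]'), (111, '[ 37  37  32  33  35  36  38  52 179]'), (112, '[ 37  36  33  33  36  36  37  64 182]'), (113, '[ 36  34  32  33  35  38  38  76 185]'), (114, '[ 37  35  33  33  35  38  38  75 177]'), (115, '[ 37  35  32  36  39  38  38  59 135]'), (116, '[ 35  33  35  44  49  43  34  53 107]'), (117, '[ 35  34  39  59  64  53  34  55 102]')]
```

Both views put the real tip at z ≈ 91 mm, about 32 mm behind the stated one, and the lack of contact agrees. I lower by 20 mm and recheck.

Call:
servo_tool(
  commands=[
    [[1,0,0,5,0,0,0],[1,0,0,10,0,0,0],[1,0,0,15,0,0,0],[1,0,0,20,0,0,0],[1,0,0,20,0,0,0]],
  ],
)

```text
time_s: 4.75
tcp_pos: [0.5394, -0.199, 0.0492]
ee_rot: [[-0.987, -0.161, -0.002], [-0.161, 0.987, 0.0], [0.002, 0.001, -1.0]]
wrist_force: [0.0, 0.2, -0.2]
gripper_width: 0.003
gripper_force: 0.0
```

```bash
cat > tip2.py <<'E'
from station import r
w=r.capture("wrist")["pixels"].astype(int).max(2);s=r.capture("side")["pixels"].astype(int).max(2)
print("wrist col 237,267",[(v,w[v,238],w[v,246],w[v,266]) for v in range(194,226,2)])
print("side",[(v,s[v,298:308:3].tolist()) for v in range(106,128)])
E
python3 st.py; python3 tip2.py
```

```text
t 4.75 tcp [ 539.4 -199.    49.2] case x,y, tip z -44.6 -0.2 38.2 F [ 0.   0.2 -0.2] w 0.003283104213648384
rot in case axes [[-1.0, -0.0, -0.002], [-0.0, 1.0, 0.001], [0.002, 0.001, -1.0]]
wrist col 237,267 [(194, np.int64(47), np.int64(48), np.int64(48)), (196, np.int64(49), np.int64(48), np.int64(48)), (198, np.int64(48), np.int64(49), np.int64(49)), (200, np.int64(48), np.int64(48), np.int64(48)), (202, np.int64(47), np.int64(49), np.int64(47)), (204, np.int64(50), np.int64(50), np.int64(50)), (206, np.int64(60), np.int64(59), np.int64(61)), (208, np.int64(18), np.int64(20), np.int64(21)), (210, np.int64(24), np.int64(19), np.int64(30)), (212, np.int64(20), np.int64(23), np.int64(42)), (214, np.int64(21), np.int64(61), np.int64(54)), (216, np.int64(38), np.int64(71), np.int64(57)), (218, np.int64(63), np.int64(71), np.int64(58)), (220, np.int64(30), np.int64(74), np.int64(25)), (222, np.int64(17), np.int64(43), np.int64(14)), (224, np.int64(15), np.int64(23), np.int64(14))]
side [(106, [5, 4, 4, 4]), (107, [7, 4, 5, 6]), (108, [6, 6, 5, 6]), (109, [3, 4, 4, 6]), (110, [5, 4, 7, 3]), (111, [4, 4, 6, 5]), (112, [3, 3, 3, 11]), (113, [3, 4, 4, 20]), (114, [6, 4, 4, 23]), (115, [5, 6, 4, 19]), (116, [9, 7, 7, 18]), (117, [21, 26, 16, 22]), (118, [35, 57, 40, 24]), (119, [37, 67, 56, 31]), (120, [35, 67, 59, 38]), (121, [32, 66, 54, 49]), (122, [32, 66, 51, 54]), (123, [34, 63, 47, 50]), (124, [34, 51, 40, 61]), (125, [36, 42, 36, 80]), (126, [35, 38, 35, 76]), (127, [37, 39, 33, 69])]
```

Call:
servo_tool(
  commands=[
    [[1,0,0,2,0,0,0],[1,0,0,4,0,0,0],[1,0,0,5,0,0,0],[1,0,0,5,0,0,0],[1,0,0,5,0,0,0]],
  ],
)

```text
time_s: 5.35
tcp_pos: [0.5402, -0.1991, 0.0454]
ee_rot: [[-0.987, -0.161, 0.0], [-0.161, 0.987, -0.0], [-0.0, -0.0, -1.0]]
wrist_force: [-0.7, -0.3, -0.4]
gripper_width: 0.001
gripper_force: 0.0
```

```bash
python3 st.py; python3 tip2.py|tail -1
```

```text
t 5.35 tcp [ 540.2 -199.1   45.4] case x,y, tip z -43.8 -0.4 34.4 F [-0.7 -0.3 -0.4] w 0.0007648249250416174
rot in case axes [[-1.0, -0.001, 0.0], [-0.001, 1.0, -0.0], [-0.0, -0.0, -1.0]]
side [(106, [5, 6, 4, 5]), (107, [5, 5, 4, 6]), (108, [4, 4, 3, 7]), (109, [5, 5, 4, 4]), (110, [5, 5, 3, 7]), (111, [5, 6, 3, 6]), (112, [5, 6, 4, 8]), (113, [5, 6, 6, 6]), (114, [5, 5, 6, 8]), (115, [6, 4, 6, 15]), (116, [4, 5, 5, 18]), (117, [5, 4, 5, 18]), (118, [9, 9, 7, 23]), (119, [22, 29, 16, 28]), (120, [29, 53, 37, 36]), (121, [31, 64, 48, 48]), (122, [31, 65, 51, 53]), (123, [34, 62, 47, 52]), (124, [35, 52, 40, 62]), (125, [35, 42, 36, 79]), (126, [36, 40, 35, 77]), (127, [37, 39, 35, 69])]
```

Call:
servo_tool(
  commands=[
    [[1,0,0,1,0,0,0],[1,0,0,2,0,0,0],[1,0,0,3,0,0,0],[1,0,0,4,0,0,0],[1,0,0,4,0,0,0]],
  ],
)

```text
time_s: 5.95
tcp_pos: [0.5402, -0.1991, 0.0415]
ee_rot: [[-0.987, -0.161, 0.0], [-0.161, 0.987, -0.0], [0.0, -0.0, -1.0]]
wrist_force: [-1.6, 0.5, 1.9]
gripper_width: 0.006
gripper_force: 1.2
```

Call:
servo_tool(
  commands=[
    [[1,0,0,0.5,0,0,0],[1,0,0,1,0,0,0],[1,0,0,1,0,0,0],[1,0,0,1,0,0,0],[1,0,0,1,0,0,0]],
  ],
)

```text
time_s: 6.45
tcp_pos: [0.5402, -0.1991, 0.0404]
ee_rot: [[-0.987, -0.161, 0.0], [-0.161, 0.987, -0.0], [-0.0, -0.0, -1.0]]
wrist_force: [-0.5, 0.7, 3.1]
gripper_width: 0.008
gripper_force: 1.7
```

```bash
python3 st.py; python3 tip2.py|tail -1
```

```text
t 6.45 tcp [ 540.2 -199.1   40.4] case x,y, tip z -43.8 -0.4 29.4 F [-0.5  0.7  3.1] w 0.008075074532306874
rot in case axes [[-1.0, -0.001, 0.0], [-0.001, 1.0, -0.0], [-0.0, -0.0, -1.0]]
side [(106, [4, 4, 6, 6]), (107, [6, 5, 4, 8]), (108, [4, 6, 5, 6]), (109, [4, 5, 5, 5]), (110, [4, 6, 4, 4]), (111, [5, 5, 4, 7]), (112, [4, 4, 3, 5]), (113, [6, 6, 8, 6]), (114, [5, 4, 5, 5]), (115, [4, 4, 7, 5]), (116, [4, 4, 4, 8]), (117, [6, 5, 4, 14]), (118, [5, 5, 7, 22]), (119, [4, 6, 4, 28]), (120, [8, 10, 4, 34]), (121, [16, 25, 15, 48]), (122, [28, 52, 33, 54]), (123, [35, 61, 44, 52]), (124, [35, 54, 43, 65]), (125, [36, 43, 37, 82]), (126, [36, 40, 36, 77]), (127, [36, 39, 35, 69])]
```

Contact on the button is about 2–3 N. Pressing on in small steps.

Call:
servo_tool(
  commands=[
    [[1,0,0,0.5,0,0,0],[1,0,0,1,0,0,0],[1,0,0,1,0,0,0],[1,0,0,1,0,0,0],[1,0,0,1,0,0,0]],
  ],
)

```text
time_s: 7.05
tcp_pos: [0.5403, -0.1991, 0.0393]
ee_rot: [[-0.987, -0.161, 0.0], [-0.161, 0.987, -0.0], [-0.0, -0.0, -1.0]]
wrist_force: [-0.7, 1.1, 3.3]
gripper_width: 0.003
gripper_force: 1.2
```

Call:
servo_tool(
  commands=[
    [[1,0,0,0.5,0,0,0],[1,0,0,1,0,0,0],[1,0,0,1,0,0,0],[1,0,0,1,0,0,0],[1,0,0,1,0,0,0]],
  ],
)

```text
time_s: 7.55
tcp_pos: [0.5403, -0.1991, 0.0385]
ee_rot: [[-0.987, -0.161, 0.0], [-0.161, 0.987, -0.0], [-0.0, -0.0, -1.0]]
wrist_force: [-0.5, 0.7, 5.3]
gripper_width: 0.008
gripper_force: 2.1
```

```bash
python3 st.py; python3 tip2.py|tail -1
python3 - <<'E'
from station import r
import numpy as np
a=np.load("side0.npz")["pixels"].astype(int);b=r.capture("side")["pixels"].astype(int)
for v in(130,140,150,160): print(v,a[v,284:310,0].tolist(),b[v,284:310,0].tolist())
E
```

```text
t 7.55 tcp [ 540.3 -199.1   38.5] case x,y, tip z -43.7 -0.4 27.5 F [-0.5  0.7  5.3] w 0.007723170350744342
rot in case axes [[-1.0, -0.001, 0.0], [-0.001, 1.0, -0.0], [-0.0, -0.0, -1.0]]
side [(106, [6, 5, 5, 4]), (107, [5, 6, 4, 5]), (108, [4, 4, 5, 7]), (109, [8, 6, 5, 5]), (110, [5, 5, 6, 8]), (111, [4, 4, 5, 3]), (112, [4, 5, 5, 6]), (113, [7, 5, 6, 6]), (114, [4, 5, 3, 3]), (115, [5, 5, 3, 4]), (116, [3, 7, 5, 4]), (117, [5, 4, 5, 7]), (118, [6, 5, 3, 19]), (119, [3, 4, 6, 28]), (120, [6, 6, 5, 35]), (121, [9, 7, 6, 48]), (122, [22, 16, 11, 54]), (123, [31, 30, 26, 52]), (124, [36, 38, 33, 57]), (125, [36, 38, 35, 60]), (126, [35, 39, 34, 64]), (127, [36, 39, 35, 66])]
130 [90, 90, 92, 92, 91, 89, 85, 83, 81, 81, 83, 84, 85, 90, 92, 95, 96, 97, 96, 84, 71, 94, 142, 169, 175, 175] [35, 36, 36, 37, 36, 36, 35, 33, 33, 33, 33, 34, 35, 36, 36, 38, 39, 41, 53, 58, 42, 41, 60, 70, 72, 73]
140 [89, 86, 84, 84, 85, 85, 83, 80, 82, 83, 85, 88, 92, 94, 94, 97, 95, 81, 50, 65, 120, 163, 174, 176, 176, 176] [34, 34, 33, 34, 34, 35, 35, 33, 34, 34, 34, 36, 37, 39, 43, 41, 43, 36, 26, 32, 53, 68, 71, 73, 74, 79]
150 [22, 26, 28, 32, 33, 34, 35, 38, 43, 49, 58, 64, 64, 67, 72, 63, 48, 92, 150, 170, 175, 174, 174, 174, 174, 173] [11, 12, 12, 14, 17, 18, 20, 22, 21, 22, 24, 26, 30, 32, 35, 31, 22, 36, 61, 71, 72, 70, 72, 72, 75, 95]
160 [4, 7, 5, 4, 4, 6, 5, 5, 6, 4, 7, 4, 7, 9, 37, 101, 158, 174, 175, 175, 173, 170, 170, 170, 171, 171] [7, 7, 7, 6, 8, 6, 7, 9, 6, 7, 6, 6, 7, 7, 18, 41, 69, 90, 101, 83, 79, 110, 148, 162, 164, 163]
```

Call:
servo_tool(
  commands=[
    [[1,0,0,0.4,0,0,0],[1,0,0,0.8,0,0,0],[1,0,0,0.8,0,0,0],[1,0,0,0.8,0,0,0],[1,0,0,0.8,0,0,0]],
  ],
)

```text
time_s: 8.2
tcp_pos: [0.5403, -0.1991, 0.0376]
ee_rot: [[-0.987, -0.161, 0.0], [-0.161, 0.987, -0.0], [-0.0, -0.0, -1.0]]
wrist_force: [-0.3, 0.1, 4.2]
gripper_width: 0.006
gripper_force: 2.3
```

```bash
python3 st.py
python3 - <<'E'
import numpy as np
for th in np.arange(0,1.35,.1):
    x=55-110*np.cos(th)+6*np.sin(th); z=50+110*np.sin(th)+6*np.cos(th); print(round(th,2),round(x,1),round(z,1),end=" | ")
E
```

```text
t 8.2 tcp [ 540.3 -199.1   37.6] case x,y, tip z -43.7 -0.4 26.6 F [-0.3  0.1  4.2] w 0.006200944452737087
rot in case axes [[-1.0, -0.001, 0.0], [-0.001, 1.0, -0.0], [-0.0, -0.0, -1.0]]
0.0 -55.0 56.0 | 0.1 -53.9 67.0 | 0.2 -51.6 77.7 | 0.3 -48.3 88.2 | 0.4 -44.0 98.4 | 0.5 -38.7 108.0 | 0.6 -32.4 117.1 | 0.7 -25.3 125.5 | 0.8 -17.3 133.1 | 0.9 -8.7 139.9 | 1.0 0.6 145.8 | 1.1 10.5 150.8 | 1.2 20.7 154.7 | 1.3 31.4 157.6 |
```

The force jump to about 5 N fits a freed lid pressing up under the fingers. I now rise along the lid's arc at about 1 rad/s.

Call:
servo_tool(
  commands=[
    [[1,0,0,-3,0,0,0],[1,0,0,-9,0,0,0],[1,0,0,-17,0,0,0],[1,-1,0,-25,0,0,0],[1,-3,0,-33,0,0,0]],
  ],
)

```text
time_s: 8.7
tcp_pos: [0.5436, -0.1988, 0.0715]
ee_rot: [[-0.987, -0.161, 0.001], [-0.161, 0.987, -0.0], [-0.001, -0.001, -1.0]]
wrist_force: [1.2, -0.6, 0.6]
gripper_width: 0.005
gripper_force: 0.8
```

```bash
python3 st.py
python3 - <<'E'
from station import r
import cv2,numpy as np
b=r.capture("side")["pixels"][60:180,220:350]
cv2.imwrite("pics/g.png",cv2.resize(np.clip(b.astype(int)*2,0,255).astype(np.uint8),(520,480),interpolation=2)[:,:,::-1])
E
```

```text
t 8.7 tcp [ 543.6 -198.8   71.5] case x,y, tip z -40.4 -0.7 60.5 F [ 1.2 -0.6  0.6] w 0.005206893797531659
rot in case axes [[-1.0, -0.001, 0.001], [-0.001, 1.0, -0.001], [-0.001, -0.001, -1.0]]
```

View pics/g.png

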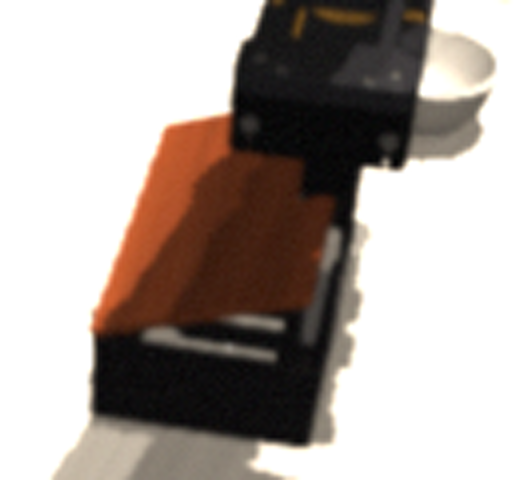

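The lid is open about 0.35 rad and rests under the fingertips, with the spoons visible inside. Continuing along the arc.

Call:
servo_tool(
  commands=[
    [[1,-2,0,-8,0,0,0],[1,-7,0,-16,0,0,0],[1,-12,0,-23,0,0,0],[1,-18,0,-30,0,0,0],[1,-24,0,-36,0,0,0]],
  ],
)

```text
time_s: 9.25
tcp_pos: [0.5671, -0.195, 0.1071]
ee_rot: [[-0.987, -0.161, -0.001], [-0.161, 0.987, -0.0], [0.001, -0.0, -1.0]]
wrist_force: [0.4, -3.9, -1.0]
gripper_width: 0.004
gripper_force: 2.2
```

```bash
python3 st.py
```

```text
t 9.25 tcp [ 567.1 -195.   107.1] case x,y, tip z -16.6 -0.6 96.1 F [ 0.4 -3.9 -1. ] w 0.003585416148516001
rot in case axes [[-1.0, -0.001, -0.001], [-0.001, 1.0, -0.0], [0.001, -0.0, -1.0]]
```

Call:
servo_tool(
  commands=[
    [[1,-5,0,-6,0,0,0],[1,-12,0,-11,0,0,0],[1,-19,0,-16,0,0,0],[1,-26,0,-20,0,0,0],[1,-33,0,-24,0,0,0]],
  ],
)

```text
time_s: 9.75
tcp_pos: [0.5993, -0.1887, 0.1305]
ee_rot: [[-0.987, -0.161, -0.002], [-0.161, 0.987, 0.001], [0.002, 0.001, -1.0]]
wrist_force: [-0.5, -0.9, 0.1]
gripper_width: 0.003
gripper_force: 0.1
```

Call:
servo_tool(
  commands=[
    [[1,-3,0,-5,0,0,0],[1,-4,0,-14,0,0,0],[1,-4,0,-34,0,0,0],[1,-4,0,-64,0,0,0],[1,-4,0,-100,0,0,0]],
  ],
)

```text
time_s: 10.25
tcp_pos: [0.6022, -0.1882, 0.2307]
ee_rot: [[-0.987, -0.161, -0.004], [-0.161, 0.987, 0.001], [0.003, 0.002, -1.0]]
wrist_force: [1.2, 0.5, 0.5]
gripper_width: 0.002
gripper_force: 0.0
```

Call:
servo_tool(
  commands=[
    [[1,20,0,-20,0,0,0],[1,60,0,-20,0,0,0],[1,100,0,-20,0,0,0],[1,140,0,-20,0,0,0],[1,140,0,-20,0,0,0]],
  ],
)

```text
time_s: 10.75
tcp_pos: [0.4606, -0.2113, 0.2518]
ee_rot: [[-0.987, -0.159, -0.0], [-0.159, 0.987, 0.001], [0.0, 0.001, -1.0]]
wrist_force: [0.9, -0.7, 1.5]
gripper_width: 0.004
gripper_force: 0.0
```

```bash
python3 st.py
python3 - <<'E'
from station import r
import cv2,numpy as np
b=r.capture("side")["pixels"]
cv2.imwrite("pics/z.png",b[:,:,::-1])
E
```

```text
t 10.75 tcp [ 460.6 -211.3  251.8] case x,y, tip z -124.3 0.4 240.8 F [ 0.9 -0.7  1.5] w 0.003946216410191612
rot in case axes [[-1.0, 0.001, -0.0], [0.001, 1.0, 0.001], [0.0, 0.001, -1.0]]
```

View pics/z.png

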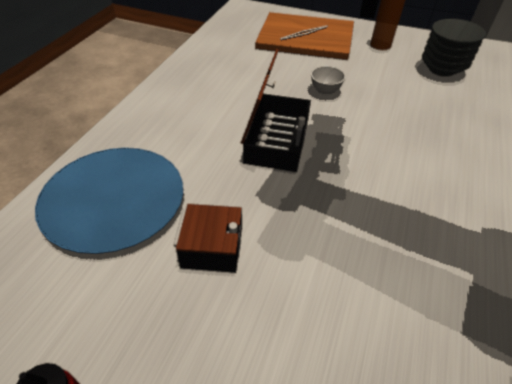

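The wide case's lid stands open (edge near (268,75)) with the spoons visible at (280,130). The small case at (210,235) is shut and the hand is well clear.

Call:
servo_tool(
  commands=[
    [[1,0,0,0,0,0,0],[1,0,0,0,0,0,0],[1,0,0,0,0,0,0],[1,0,0,0,0,0,0],[1,0,0,0,0,0,0]],
  ],
)

```text
time_s: 11.3
tcp_pos: [0.4655, -0.2112, 0.2502]
ee_rot: [[-0.987, -0.161, -0.001], [-0.161, 0.987, 0.0], [0.001, 0.0, -1.0]]
wrist_force: [-0.0, -1.1, -1.4]
gripper_width: 0.005
gripper_force: 0.0
```

```bash
python3 -c "
from station import r
print(r.finish_job())"
```

```text
the job is handed in; nothing more can be done
None
```

The wide spoon case stands open by itself after its lid was let up gently under the fingers; the small case is shut, the hand is clear, and the job was handed in at about 11 s (no verdict was returned; the fingertips measured about 32 mm shorter than stated, so I pressed by sight and force).

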